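# Stand the fallen bookend back up against the lab manuals

### The job

The L-shaped wooden bookend has been knocked over and lies on its tall panel, with its foot sticking up in the air. Without picking it up or lifting it off the bench, push its foot over with your fingertips so that it stands upright on the foot again, then push it along the bench until the panel is flush against the end of the row of manuals, roughly centred on the cover. Leave the glass dish, the eyepiece and the dropper bottle where they are.

Things in the scene. Friction and masses are not known exactly. Their poses are not given: they have to be found in the camera images.
- bookend: Loose L of brown wood, 0.34-0.59 kg: panel 140 mm and foot 120 mm long, measured from the outer heel corner; both 18 mm thick, 110 mm wide. Origin: middle of the outer heel edge. Own x: along that edge; +y: heel to panel end (panel fills z 0-18 mm); +z: heel to foot end (foot fills y 0-18 mm). At the start z is up and y points roughly to the manuals; standing, y is up and z points away from them.
- foot_end (a point): Middle of the foot's end edge (18 mm thick, 110 mm wide), 120 mm from the heel, halfway through the thickness; 120 mm up at the start. Pushing the foot's inner face (over the panel) high up, away from the manuals, rolls the L about its heel; past about 47 degrees it goes over by itself. Standing, it slides at about 2 to 8 N when this end edge is pushed low.
- panel_end (a point): Middle of the panel's end edge, 140 mm from the heel, halfway through its 18 mm thickness. At the start it is 9 mm above the bench and about 40 to 115 mm short of the manuals; standing, it is the top of the bookend, 140 mm up. The panel's outer face (the bookend's z = 0), now on the bench, is the one that goes against the manuals.
- manuals: Fixed row of five upright lab manuals, 160-170 mm deep, 210-225 mm high, ended by a dark wooden block at the other end. Origin: at bench height, middle of the exposed end cover, a flat upright face 170 mm wide (own x) and 225 mm high. Own +y runs from this face into the row (198 mm long with the block); the bookend comes from the -y side; z up.
- dish: Closed flat glass dish, 64 mm across, 16 mm high, loose; origin at the centre of its underside. A bystander on the robot's side of the bookend.
- eyepiece: Black microscope eyepiece standing upright, 32 mm across, 44 mm high, loose; origin at the centre of its underside. A bystander on the far side of the bookend, nearer to the manuals.
- dropper: Small amber dropper bottle standing upright, 28 mm across, 58 mm high, loose; origin at the centre of its underside. A bystander on the far side of the bookend, farther from the manuals.
Not all that is in view belongs to the job. Several things have the shape of the bookend; the one meant has the colours described above.

How it is judged (in metres and radians):
On the way, in this order (a step that is already met when the one before it is completed fails the run):
1. the bookend stands upright on its foot (angle between bookend's own y axis and vertical below 0.06 rad and height (world z) of bookend below 0.006 m), for 0.2 s.
2. its panel is flush against the end manual (angle between bookend's own y axis and vertical below 0.06 rad and y of bookend in the frame of manuals above -0.005 m and angle between the z axis of bookend and the y axis of manuals, either way round below 0.06 rad), for 0.2 s.
At the end, for the whole second after the job is handed in: The bookend stands upright on its foot (within 0.06 rad), its foot pointing away from the row, the panel's outer face within 5 mm of the end manual's cover and parallel to it within 0.06 rad, its middle within 35 mm of the middle of the cover, at rest (all of step 2 and height (world z) of bookend below 0.006 m and y of bookend in the frame of manuals below 0.004 m and x of bookend in the frame of manuals between -0.035 and 0.035 m and y of foot_end in the frame of manuals below -0.1 m and linear speed of bookend below 0.01 m/s); the robot touches nothing.
It fails at once if the bookend is lifted off the bench (its heel edge more than 20 mm up) (height (world z) of bookend above 0.02 m).
It fails at once if the dish, eyepiece or dropper bottle is moved more than 20 mm or tipped (distance of any of dish, eyepiece, dropper from where it was at the start of the episode above 0.02 m or angle between any of eyepiece, dropper's own z axis and vertical above 0.5 rad).
It also fails if it takes over 58 s, if anything falls off the work surface, if the arm or the gripper's body presses on something with over 40 N, if the wrist force passes 120 N, or if a joint passes its speed limit or range.

### The arm

A 6-joint arm with a two-finger parallel gripper is mounted at the origin on the work surface. World frame = base frame: x ahead of the robot, y to its left, z up, the work surface at z = 0. Lengths are in mm, angles in rad, forces in N, time in s.
With the tool pointing down it reaches from about 275 to 1000 mm from the base axis. Payload 8.4 kg.
Tool frame: the origin (TCP) lies between the finger pads; the fingertips stand r.finger_overhang ahead of it and the grasp point (between the pads) is the TCP (r.finger_overhang is the distance from the TCP to the fingertips, in mm); z points along the fingers, y is the line along which they close (so a half turn about z gives the same grasp; the last joint's range is limited). The gripper opens to 85 mm and grips with 20 to 120 N. Pads are 22 mm wide; open, the fingers measure 114 mm over their backs; the gripper's body (76 mm by 85 mm) begins 54 mm behind the grasp point. The pads swing forward as they close: fully open they stand 13 mm farther back than shut.
Start: joints at [-1.222, 0.353, 1.633, -0, 1.155, -0.002], TCP at [214.779, -586.939, 250.281] pointing down, gripper open.
Joint ranges: [-2.63, 2.63], [-0.92, 2.1], [0.06, 2.66], [-1.3, 4.44], [0, 2.69], [-3.02, 3.02]. Speed limits (rad/s): [2.22, 2.22, 2.79, 3.14, 3.14, 3.14].

### API

Orientations are given as [roll, pitch, yaw] about the fixed x, y, z axes, in that order (R = Rz(yaw) Ry(pitch) Rx(roll)).
In Python, from rig import r, cams, sign_off gives the robot as it stands.
- The arm moves only by the shell command python3 -m crank 'ROWS' [FORCE]. ROWS is JSON, a list of rows, each a list of 7 numbers: the shift along the tool's x, y, z in m, then the turn, a rotation vector about the tool's x, y, z in rad, then the closure, from 0 (fully open) to 1 (shut). In form: [[dx, dy, dz, ax, ay, az, gripper], ...]. A call has 1 to 5 rows; each row is the pose to reach, as a shift and turn from the pose commanded when the call began, along the tool's axes at that moment; what a row does not reach only later rows make up. A row lasts 1/10 s, in which the tool goes at most 50 mm and 8.59 degrees, less where a joint would pass 70% of its speed; a pose out of reach is approached as far as the arm can. A call with a gripper value outside its range is refused whole. The fingers move at their own pace and stop on an object; FORCE is the grip in N (left out, the last holds). Time passes only in rows, so rows that repeat a pose let the fingers close. It gives the time, the measured TCP pose, the force, the opening and the grip force at its end, in the units of the state.
- r.sense(): the state, without advancing time (a new reading comes with each control period).
- cams.grab_frame(name): name is "scene" or "top" or "wrist"; returns a dict with "image" (400x640x3 uint8, red, green, blue), "fx", "fy", "cx", "cy" (pixels), "D" ([k1, k2, p1, p2, k3] as OpenCV has them; the pictures are not rectified), "position" and "orientation" of the camera in the world. Camera axes: x right, y down, z forward; pixel columns grow to the right and rows downward; lengths in mm; the calibration is good to about 2 mm. A picture is of the moment at which its call begins. There is no depth.
- sign_off(): hands the job in; it is judged then, once.
The state is a dict: "clock": time; "qpos": joint angles; "qvel": joint speeds; "joint_efforts": joint torques, N m; "eef_pos": TCP position; "tcp_rot": TCP orientation; "contact_force": force on the tool from outside, world axes, zero at the start; "wrist_torque": the same for the moment, N m; "opening": opening from 0.0 (shut) to 1.0 (fully open); "grasp_force": force on a finger pad.
Only numpy, scipy, OpenCV 4.12 (cv2) and the standard library are available. Lean on these libraries where they do the work, as an engineer would, in place of code of your own. Each camera call takes 0.05 s, during which the arm holds its last target. There are 200 camera calls.

## Working session

There is one attempt and no reset: what is moved stays moved. The work goes in short steps, Python scripts to look and compute and a shell command to move; the robot and the scene stay as the last step left them, time stands still between calls to the robot, and variables do not carry over. Pictures are saved under pics/ and viewed, at most 10 in all, crops included, and the job is handed in when it is done.

```bash
mkdir -p pics; python3 - <<'E'
from rig import r,cams
import cv2,json
s=r.sense(); print({k:s[k] for k in("clock","eef_pos","tcp_rot","opening","contact_force")}, r.finger_overhang)
for n in("scene","top"):
    f=cams.grab_frame(n); cv2.imwrite(f"pics/{n}0.png",f["image"][:,:,::-1]); f.pop("image"); print(n,f)
E
```

```text
{'clock': 0.0, 'eef_pos': array([ 214.64173731, -586.4976571 ,  249.55745463]), 'tcp_rot': array([-3.14017249e+00,  2.51657936e-06,  3.50827928e-01]), 'opening': 0.998099159084763, 'contact_force': array([ 0.14555908, -0.2177738 ,  0.79101203])} 19.0
scene {'fx': 378.27164628091697, 'fy': 378.27164628091697, 'cx': 320.55281420484886, 'cy': 192.48483307625418, 'D': array([-0.07365555,  0.        ,  0.        ,  0.        ,  0.        ]), 'position': array([ 768.80761934, -382.23578834,  553.80616103]), 'orientation': array([-2.37797037,  0.00413769,  0.44770502])}
top {'fx': 367.64812234104573, 'fy': 367.64812234104573, 'cx': 319.66346810399483, 'cy': 196.1177794194591, 'D': array([-0.04391239,  0.        ,  0.        ,  0.        ,  0.        ]), 'position': array([529.80143155,  36.42001254, 776.34375718]), 'orientation': array([-3.10347268, -0.00688579, -1.59716529])}
```

View pics/scene0.png

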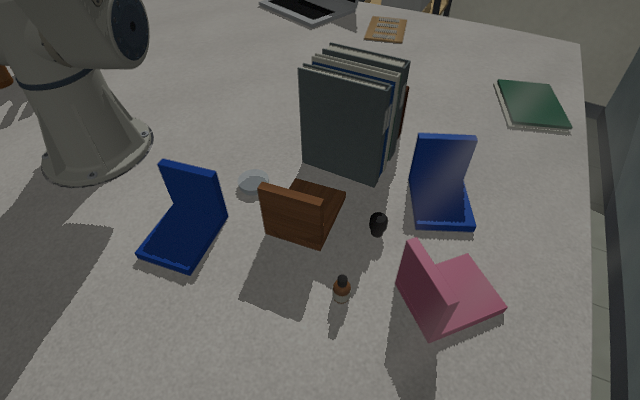

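View pics/top0.png

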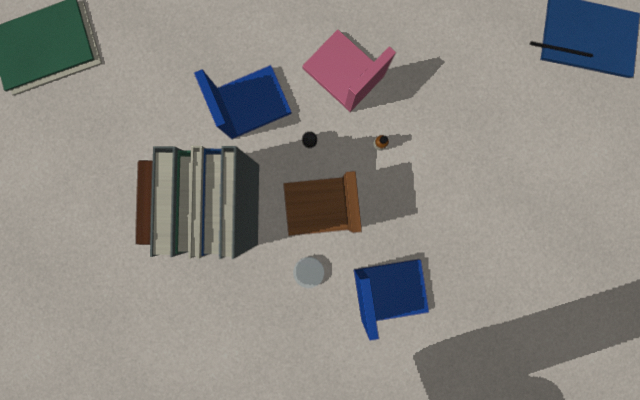

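The scene view shows the brown bookend on its panel with its foot up, around (300,215). The manuals' cover is at (300-385, 65-185), the dish at (253,183), the eyepiece at (378,223) and the dropper at (342,290). In the top view the panel end runs (284,184)-(289,236) and the foot top (350,172)-(356,231). The cover's base is near column 259.

```bash
cat > h.py <<'E'
import numpy as np,cv2
from scipy.spatial.transform import Rotation as R
def ray(f,px):
    K=np.array([[f["fx"],0,f["cx"]],[0,f["fy"],f["cy"]],[0,0,1]])
    u=cv2.undistortPoints(np.array(px,float).reshape(-1,1,2),K,f["D"]).reshape(-1,2)
    M=R.from_euler("xyz",f["orientation"]).as_matrix()
    return np.c_[u,np.ones(len(u))]@M.T
def at(f,px,z):
    d=ray(f,px); p=f["position"]; return p+d*((z-p[2])/d[:,2])[:,None]
def proj(f,P):
    K=np.array([[f["fx"],0,f["cx"]],[0,f["fy"],f["cy"]],[0,0,1]])
    M=R.from_euler("xyz",f["orientation"]).as_matrix()
    c=(np.atleast_2d(P)-f["position"])@M
    return cv2.projectPoints(c,np.zeros(3),np.zeros(3),K,f["D"])[0].reshape(-1,2)
E
python3 - <<'E'
import cv2
a=cv2.imread("pics/top0.png")[130:290,220:420]; cv2.imwrite("pics/topc.png",cv2.resize(a,None,fx=3.75,fy=3.75,interpolation=cv2.INTER_CUBIC))
a=cv2.imread("pics/scene0.png")[60:260,230:430]; cv2.imwrite("pics/scc.png",cv2.resize(a,None,fx=3,fy=3,interpolation=cv2.INTER_CUBIC))
E
```

```text
(no output)
```

View pics/topc.png

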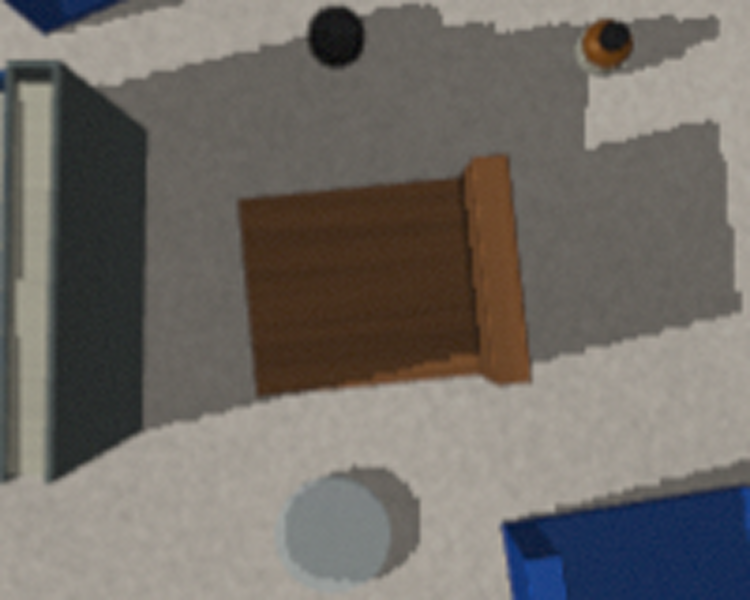

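View pics/scc.png

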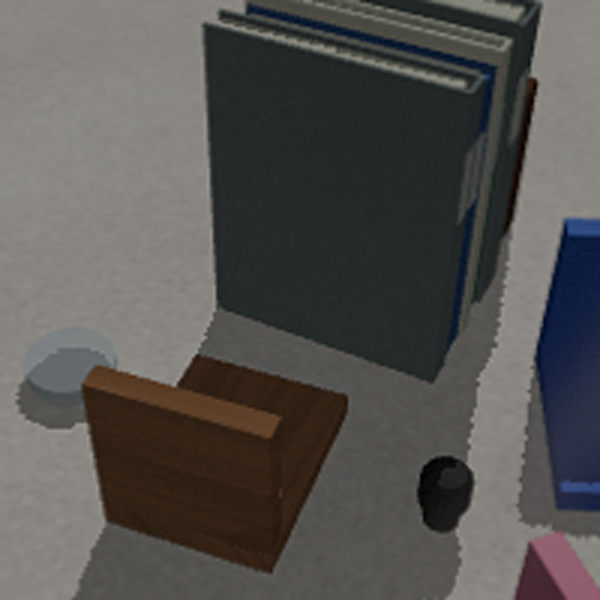

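The top crop gives corners (3.75x, offset 220,130): panel end (239,200) and (257,396), foot top (468,157), (508,154), (531,380), (497,384), cover base (147,130)-(143,432) and cover top (60,64)-(49,482). The scene crop (3x, offset 230,60) gives the heel edge (105,521)-(271,572), the cover base (217,308)-(433,382) and the panel end (347,398).

```bash
python3 - <<'E'
from h import *; from rig import cams
np.set_printoptions(precision=1,suppress=True)
t=cams.grab_frame("top"); s=cams.grab_frame("scene")
T=lambda l,z: at(t,[(220+(x+.5)/3.75-.5,130+(y+.5)/3.75-.5) for x,y in l],z)
S=lambda l,z: at(s,[(230+(x+.5)/3-.5,60+(y+.5)/3-.5) for x,y in l],z)
def show(n,P): print(n,P[:,:2].tolist() if 0 else P[:,:2].round(1).tolist(), "len",np.linalg.norm(P[0]-P[1]).round(1),"yaw",np.degrees(np.arctan2(*(P[0]-P[1])[[1,0]])).round(1))
show("panelend top z18",T([(239,200),(257,396)],18))
show("panelend scene z18",S([(347,398),(199,355)],18))
show("foot top inner z120",T([(468,157),(497,384)],120))
show("foot top outer z120",T([(508,154),(531,380)],120))
show("foot outer scene z120",S([(273,438),(85,385)],120))
show("heel scene z0",S([(271,572),(105,521)],0))
show("cover base top",T([(147,130),(143,432)],0))
show("cover base sc",S([(433,382),(217,308)],0))
show("cover top top",T([(60,64),(49,482)],225))
show("cover top sc",S([(475,93),(205,24)],225))
print("dish",T([(335,530)],16),S([(70,360)],16)); print("eye",T([(336,37)],44),"drop",T([(612,38)],58))
show("blue near",at(t,[(356,270),(375,338)],100))
E
```

```text
panelend top z18 [[587.7, 104.7], [479.8, 97.3]] len 108.2 yaw 3.9
panelend scene z18 [[588.5, 100.5], [481.9, 94.6]] len 106.7 yaw 3.2
foot top inner z120 [[597.7, -14.3], [489.2, -25.0]] len 109.1 yaw 5.6
foot top outer z120 [[598.7, -33.5], [490.6, -41.2]] len 108.3 yaw 4.1
foot outer scene z120 [[599.7, -33.8], [492.1, -42.9]] len 108.0 yaw 4.8
heel scene z0 [[597.7, -33.5], [489.3, -43.4]] len 108.8 yaw 5.2
cover base top [[630.1, 157.5], [460.1, 163.2]] len 170.1 yaw -1.9
cover base sc [[629.7, 156.0], [460.7, 159.9]] len 169.1 yaw -1.3
cover top top [[628.7, 157.0], [461.4, 164.4]] len 167.5 yaw -2.5
cover top sc [[631.1, 156.2], [461.7, 161.3]] len 169.5 yaw -1.7
dish [[405.2  56.5  16. ]] [[403.7  54.4  16. ]]
eye [[671.8  48.6  44. ]] drop [[665.1 -96.8  58. ]]
blue near [[418.3, -31.9], [293.1, -63.3]] len 129.1 yaw 14.1
```

```bash
cat > d.py <<'E'
# python3 d.py x y z yawdeg : shift/turn in tool axes from the present pose (tool pointing down)
import sys
from h import *; from rig import r
np.set_printoptions(precision=4,suppress=True)
x,y,z,w=map(float,sys.argv[1:5]); s=r.sense()
C=R.from_euler("xyz",s["tcp_rot"]); G=R.from_euler("xyz",[np.pi,0,np.radians(w)])
print("shift",C.inv().apply(np.array([x,y,z])-s["eef_pos"])/1000,"turn",(C.inv()*G).as_rotvec(),"at",s["eef_pos"].round(1),s["tcp_rot"].round(3),"F",s["contact_force"].round(1),"t",s["clock"])
E
python3 d.py 544 40 250 94.5
```

```text
shift [ 0.5246 -0.4753  0.0002] turn [-0.0007 -0.0005 -1.2985] at [ 214.7 -586.7  249.8] [-3.141 -0.     0.351] F [ 0.  -0.6 -0.9] t 0.2
```

```bash
python3 -m crank '[[0.05,-0.045,0,0,0,-0.13,0.4],[0.105,-0.095,0,0,0,-0.26,0.4],[0.16,-0.14,0,0,0,-0.39,0.4],[0.21,-0.19,0,0,0,-0.52,0.4],[0.262,-0.237,0,0,0,-0.65,0.4]]' 30; python3 d.py 544 40 250 94.5
```

```text
clock: 0.7
eef_pos: [332.3, -364.3, 250.3]
tcp_rot: [3.141, -0.0, 1.006]
contact_force: [0.8, -0.9, 0.2]
opening: 0.6
grasp_force: 0.0
shift [ 0.4548 -0.0377  0.0003] turn [ 0.0002 -0.     -0.6437] at [ 332.3 -364.3  250.3] [ 3.141 -0.     1.006] F [ 0.8 -0.9  0.2] t 0.7
```

```bash
python3 -m crank '[[0.04,0,0,0,0,-0.1,0.4],[0.09,0,0,0,0,-0.2,0.4],[0.14,-0.01,0,0,0,-0.3,0.4],[0.19,-0.02,0,0,0,-0.4,0.4],[0.24,-0.02,0,0,0,-0.45,0.4]]'; python3 -m crank '[[0,0,0,0,0,0,0.4],[0,0,0,0,0,0,0.4]]'; python3 d.py 544 40 250 94.5
```

```text
clock: 1.2
eef_pos: [443.1, -152.7, 250.3]
tcp_rot: [-3.141, -0.0, 1.454]
contact_force: [1.4, -1.1, 0.5]
opening: 0.599
grasp_force: 0.0
clock: 1.4
eef_pos: [443.8, -153.8, 250.2]
tcp_rot: [-3.141, 0.0, 1.454]
contact_force: [0.1, 0.3, -0.3]
opening: 0.6
grasp_force: 0.0
shift [0.2042 0.0769 0.0001] turn [-0.0003  0.0002 -0.1956] at [ 443.8 -153.8  250.2] [-3.141  0.     1.454] F [ 0.1  0.3 -0.3] t 1.4
```

```bash
python3 -m crank '[[0.04,0.015,0,0,0,-0.05,0.4],[0.08,0.03,0,0,0,-0.1,0.4],[0.12,0.045,0,0,0,-0.15,0.4],[0.16,0.06,0,0,0,-0.196,0.4],[0.204,0.077,0,0,0,-0.196,0.4]]'; python3 -m crank '[[0,0,0.03,0,0,0,0.4],[0,0,0.06,0,0,0,0.4],[0,0,0.09,0,0,0,0.4],[0,0,0.12,0,0,0,0.4],[0,0,0.131,0,0,0,0.4]]'; python3 -m crank '[[0,0,0,0,0,0,0.4],[0,0,0,0,0,0,0.4]]'; python3 d.py 544 0 119 94.5; python3 - <<'E'
from rig import cams
import cv2
cv2.imwrite("pics/s1.png",cv2.resize(cams.grab_frame("scene")["image"][40:300,150:470,::-1],None,fx=2,fy=2))
E
```

```text
clock: 1.9
eef_pos: [544.7, 37.8, 250.2]
tcp_rot: [-3.141, 0.001, 1.645]
contact_force: [0.9, -0.7, 0.0]
opening: 0.6
grasp_force: 0.0
clock: 2.4
eef_pos: [542.5, 36.6, 116.6]
tcp_rot: [-3.137, 0.0, 1.644]
contact_force: [-0.7, 0.7, -0.6]
opening: 0.596
grasp_force: 0.0
clock: 2.6
eef_pos: [545.0, 37.7, 120.2]
tcp_rot: [3.141, 0.0, 1.646]
contact_force: [0.4, 0.1, -0.4]
opening: 0.598
grasp_force: 0.0
shift [-0.0375 -0.0038  0.0012] turn [ 0.0009  0.0001 -0.0038] at [545.   37.7 120.2] [3.141 0.    1.646] F [ 0.4  0.1 -0.4] t 2.6
```

View pics/s1.png

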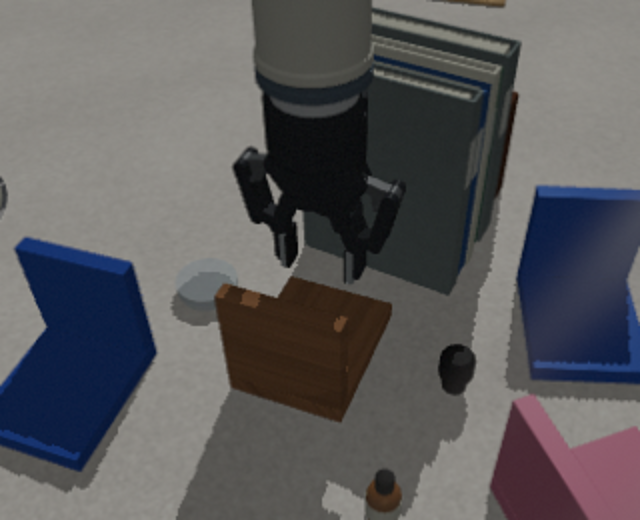

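The picture shows two spread fingertips at (287,265) and (350,283), behind the foot whose top edge runs from (217,288) to (350,320). I'll check the tip height from these pixels.

```bash
python3 - <<'E'
from h import *; from rig import cams
np.set_printoptions(precision=1,suppress=True)
f=cams.grab_frame("scene")
px=[(150+287/2,40+265/2),(150+350/2,40+283/2)]
for z in (95,101,107,113): print(z,at(f,px,z)[:,:2].tolist())
E
python3 -m crank '[[-0.008,0,0,0,0,0,0.4],[-0.016,0,0,0,0,0,0.4],[-0.024,0,0,0,0,0,0.4],[-0.032,0,0,0,0,0,0.4],[-0.038,0,0,0,0,0,0.4]]'; python3 d.py 544 -10 119 94.5
```

```text
95 [[512.482866210824, 36.49445050024349], [572.5123710324583, 39.876960904674206]]
101 [[515.8349321798183, 31.01854009093222], [575.0794060678709, 34.35681599253746]]
107 [[519.1869981488128, 25.542629681620838], [577.6464411032833, 28.836671080400777]]
113 [[522.5390641178071, 20.06671927230957], [580.2134761386958, 23.316526168263977]]
clock: 3.2
eef_pos: [547.3, -0.4, 119.4]
tcp_rot: [3.142, 0.0, 1.646]
contact_force: [0.2, 0.1, -0.1]
opening: 0.601
grasp_force: 0.0
shift [-0.0094 -0.004   0.0004] turn [ 0.0001  0.0001 -0.003 ] at [547.3  -0.4 119.4] [3.142 0.    1.646] F [ 0.2  0.1 -0.1] t 3.2
```

```bash
python3 -m crank '[[-0.004,0,0,0,0,0,0.4],[-0.008,0,0,0,0,0,0.4],[-0.012,0,0,0,0,0,0.4],[-0.016,0,0,0,0,0,0.4],[-0.02,0,0,0,0,0,0.4]]'|egrep 'pos|force'; python3 -m crank '[[-0.003,0,0,0,0,0,0.4],[-0.006,0,0,0,0,0,0.4],[-0.009,0,0,0,0,0,0.4],[-0.012,0,0,0,0,0,0.4],[-0.015,0,0,0,0,0,0.4]]'|egrep 'pos|force'; python3 - <<'E'
from rig import cams
import cv2
cv2.imwrite("pics/s2.png",cv2.resize(cams.grab_frame("scene")["image"][80:300,200:440,::-1],None,fx=2,fy=2))
E
```

```text
eef_pos: [548.8, -19.4, 119.4]
contact_force: [0.0, 2.1, 1.5]
grasp_force: 1.1
eef_pos: [549.9, -34.6, 119.2]
contact_force: [-0.2, 1.2, -0.1]
grasp_force: 0.8
```

View pics/s2.png

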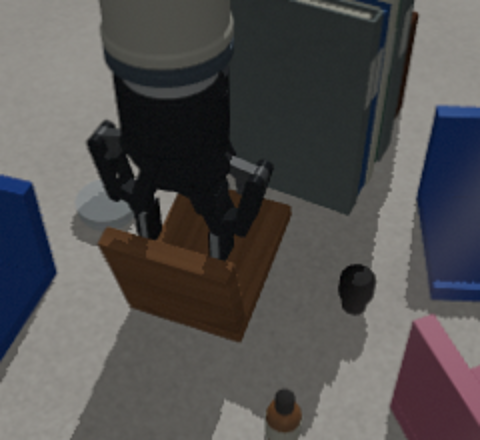

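The bookend is tilting about its heel. The heel edge at crop (130,307)-(240,338) is where it was before, so it hasn't slipped. I'll continue along the arc.

```bash
python3 -m crank '[[-0.004,0,0,0,0,0,0.4],[-0.008,0,0,0,0,0,0.4],[-0.012,0,0,0,0,0,0.4],[-0.016,0,0.001,0,0,0,0.4],[-0.02,0,0.002,0,0,0,0.4]]'|egrep 'pos|force'; python3 -m crank '[[-0.004,0,0.001,0,0,0,0.4],[-0.008,0,0.002,0,0,0,0.4],[-0.012,0,0.004,0,0,0,0.4],[-0.016,0,0.006,0,0,0,0.4],[-0.02,0,0.007,0,0,0,0.4]]'|egrep 'pos|force';  python3 -m crank '[[-0.003,0,0.002,0,0,0,0.4],[-0.006,0,0.004,0,0,0,0.4],[-0.009,0,0.006,0,0,0,0.4],[-0.012,0,0.008,0,0,0,0.4],[-0.015,0,0.01,0,0,0,0.4]]'|egrep 'pos|force'
```

```text
eef_pos: [551.4, -54.7, 117.3]
contact_force: [0.1, 1.1, 1.0]
grasp_force: 0.6
eef_pos: [552.9, -74.6, 110.1]
contact_force: [0.9, 1.4, -0.0]
grasp_force: 0.2
eef_pos: [554.1, -89.4, 100.1]
contact_force: [0.4, -0.1, -0.0]
grasp_force: 0.0
```

```bash
python3 -m crank '[[-0.003,0,0.0,0,0,0,0.4],[-0.006,0,0.0,0,0,0,0.4],[-0.006,0,0,0,0,0,0.4]]'|egrep 'clock|pos|force'; python3 - <<'E'
from rig import cams
import cv2
cv2.imwrite("pics/s3.png",cv2.resize(cams.grab_frame("scene")["image"][60:300,180:440,::-1],None,fx=2,fy=2))
E
```

```text
clock: 6.05
eef_pos: [554.6, -95.5, 100.3]
contact_force: [-0.1, -0.1, 0.6]
grasp_force: 0.0
```

View pics/s3.png

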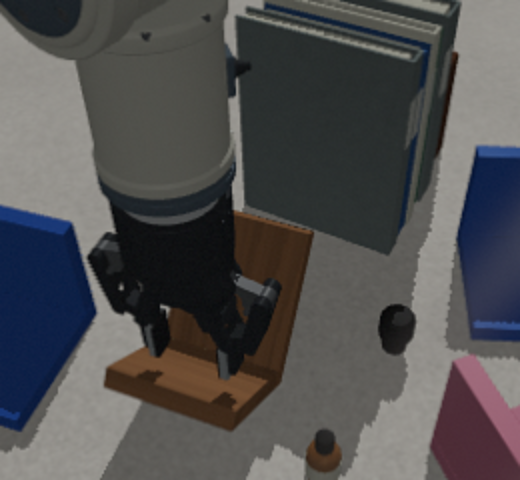

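It stands on its foot. In the crop, the foot end's bottom edge runs (107,388)-(232,429) and its top edge (107,368)-(232,408). I'll measure it.

```bash
python3 - <<'E'
from h import *; from rig import cams
f=cams.grab_frame("scene")
q=lambda l,z: at(f,[(180+x/2,60+y/2) for x,y in l],z)
for n,l,z in (("foot bottom",[(232,430),(106,389)],0),("foot top",[(232,410),(108,367)],18),("paneltop in",[(312,233),(236,211)],140)):
    P=q(l,z); d=P[0]-P[1]; print(n,P[:,:2].round(1).tolist(),np.linalg.norm(d).round(1),np.degrees(np.arctan2(d[1],d[0])).round(1))
E
python3 -m crank '[[0,0,-0.02,0,0,0,0.4],[0,0,-0.04,0,0,0,0.4],[0,0,-0.06,0,0,0,0.4],[-0.03,0,-0.06,0,0,0,0.4],[-0.06,0,-0.06,0,0,0,0.4]]'|egrep 'pos|force'; python3 -m crank '[[-0.02,0,0,0,0,0,0.4],[-0.04,0,0,0,0,0,0.4],[-0.04,0,0,0,0,0,0.4]]' |egrep 'pos|force'; python3 d.py 558 -195 26 94.5
```

```text
foot bottom [[583.1, -96.3], [463.3, -108.0]] 120.4 5.6
foot top [[580.1, -88.7], [461.6, -96.9]] 118.8 4.0
paneltop in [[602.7, 16.1], [536.3, 13.2]] 66.4 2.5
eef_pos: [559.7, -155.1, 161.4]
contact_force: [-0.2, 0.0, -0.1]
grasp_force: 0.0
eef_pos: [562.4, -196.8, 160.4]
contact_force: [0.1, 0.9, -0.0]
grasp_force: 0.0
shift [ 0.0022 -0.0043  0.1344] turn [ 0.0007  0.0007 -0.0042] at [ 562.4 -196.8  160.4] [3.141 0.001 1.645] F [ 0.1  0.9 -0. ] t 6.95
```

The foot edge measures 120 mm where it should be 110 mm, so it was above the bench and the bookend was still falling. I'll look again.

```bash
python3 - <<'E'
from rig import cams
import cv2,numpy as np
a=cams.grab_frame("scene")["image"][90:340,180:420,::-1]; b=cams.grab_frame("top")["image"][120:295,220:460,::-1]
cv2.imwrite("pics/s4.png",np.vstack([cv2.resize(a,None,fx=1.4,fy=1.4),cv2.resize(b,None,fx=1.4,fy=1.4)]))
a=cv2.imwrite("pics/s4s.png",a)
E
```

```text
(no output)
```

View pics/s4.png

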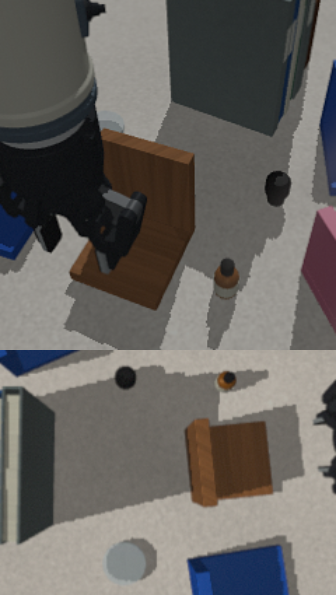

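It is now fully down. In the top part the foot end edge runs (266,422)-(272,493), and the panel top is outer (188,425)-(193,505) and inner (209,420)-(217,501). In the scene part the foot bottom edge runs (71,278)-(156,309).

```bash
python3 - <<'E'
from h import *; from rig import cams
t=cams.grab_frame("top"); s=cams.grab_frame("scene")
T=lambda l,z: at(t,[(220+x/1.4,120+(y-350)/1.4) for x,y in l],z)
S=lambda l,z: at(s,[(180+x/1.4,90+y/1.4) for x,y in l],z)
for n,P in (("foot end top18",T([(266,422),(272,493)],18)),("foot end sc0",S([(156,309),(71,278)],0)),("paneltop outer",T([(188,425),(193,505)],140)),("inner",T([(209,420),(217,501)],140))):
    d=P[0]-P[1]; print(n,P[:,:2].round(1).tolist(),np.linalg.norm(d).round(1),np.degrees(np.arctan2(d[1],d[0])).round(1))
E
python3 d.py 550 -195 26 88.2
```

```text
foot end top18 [[605.0, -158.7], [499.6, -163.8]] 105.5 2.8
foot end sc0 [[607.2, -156.5], [498.5, -165.8]] 109.1 4.9
paneltop outer [[591.6, -29.8], [492.4, -33.0]] 99.2 1.9
inner [[597.2, -56.1], [496.5, -62.9]] 100.9 3.8
shift [-0.0001 -0.0119  0.1342] turn [-0.0004 -0.0004  0.1077] at [ 561.9 -194.1  160.2] [-3.141 -0.     1.647] F [ 0.2  0.9 -0.1] t 7.15
```

```bash
python3 -m crank '[[0,-0.006,0.03,0,0,0.05,0.3],[0,-0.012,0.06,0,0,0.108,0.3],[0,-0.012,0.09,0,0,0.108,0.3],[0,-0.012,0.115,0,0,0.108,0.3],[0,-0.012,0.13,0,0,0.108,0.3]]'|egrep 'pos|force';python3 -m crank '[[0,0,0.003,0,0,0,0.3],[0,0,0.006,0,0,0,0.3],[0,0,0.007,0,0,0,0.3]]'|egrep 'pos|rot|force'; python3 -m crank '[[0.005,0,0,0,0,0,0.3],[0.01,0,0,0,0,0,0.3],[0.015,0,0,0,0,0,0.3],[0.02,0,0,0,0,0,0.3],[0.022,0,0,0,0,0,0.3]]'|egrep 'pos|rot|force'; python3 d.py 550 -170 23 88.2
```

```text
eef_pos: [549.2, -194.5, 28.5]
contact_force: [0.9, 0.0, -0.7]
grasp_force: 0.0
eef_pos: [550.9, -195.8, 24.1]
tcp_rot: [3.14, 0.0, 1.539]
contact_force: [0.3, 0.1, 0.1]
grasp_force: 0.0
eef_pos: [550.9, -173.7, 23.6]
tcp_rot: [3.141, 0.001, 1.54]
contact_force: [-1.3, -4.2, 2.1]
grasp_force: 2.5
shift [ 0.0036 -0.001   0.0006] turn [0.0001 0.0008 0.0007] at [ 550.9 -173.7   23.6] [3.141 0.001 1.54 ] F [-1.3 -4.2  2.1] t 8.45
```

```bash
python3 -m crank '[[0.004,0,0,0,0,0,0.3],[0.009,0,0,0,0,0,0.3],[0.014,0,0,0,0,0,0.3],[0.019,0,0,0,0,0,0.3],[0.024,0,0,0,0,0,0.3]]'|egrep 'pos|rot|force'; python3 -m crank '[[0.005,0,0,0,0,0,0.3],[0.01,0,0,0,0,0,0.3],[0.015,0,0,0,0,0,0.3],[0.02,0,0,0,0,0,0.3],[0.025,0,0,0,0,0,0.3]]'|egrep 'pos|rot|force'; python3 -m crank '[[0.005,0,0,0,0,0,0.3],[0.01,0,0,0,0,0,0.3],[0.015,0,0,0,0,0,0.3],[0.02,0,0,0,0,0,0.3],[0.025,0,0,0,0,0,0.3]]'|egrep 'pos|rot|force';  python3 -m crank '[[0.005,0,0,0,0,0,0.3],[0.01,0,0,0,0,0,0.3],[0.015,0,0,0,0,0,0.3],[0.02,0,0,0,0,0,0.3],[0.025,0,0,0,0,0,0.3]]'|egrep 'pos|rot|force'; python3 - <<'E'
from rig import cams
import cv2,numpy as np
a=cams.grab_frame("scene")["image"][60:310,180:420,::-1]; b=cams.grab_frame("top")["image"][120:270,220:460,::-1]
cv2.imwrite("pics/s5.png",np.vstack([cv2.resize(a,None,fx=1.5,fy=1.5),cv2.resize(b,None,fx=1.5,fy=1.5)]))
E
```

```text
eef_pos: [551.7, -150.2, 23.6]
tcp_rot: [3.141, 0.001, 1.539]
contact_force: [-0.1, -4.5, 2.2]
grasp_force: 2.4
eef_pos: [552.8, -124.9, 23.6]
tcp_rot: [3.141, 0.001, 1.539]
contact_force: [0.1, -4.6, 1.3]
grasp_force: 2.6
eef_pos: [553.6, -99.9, 23.5]
tcp_rot: [3.141, 0.001, 1.539]
contact_force: [-0.6, -5.5, 2.5]
grasp_force: 2.7
eef_pos: [554.3, -74.9, 23.5]
tcp_rot: [3.141, 0.0, 1.539]
contact_force: [-0.3, -5.5, 2.0]
grasp_force: 2.8
```

View pics/s5.png

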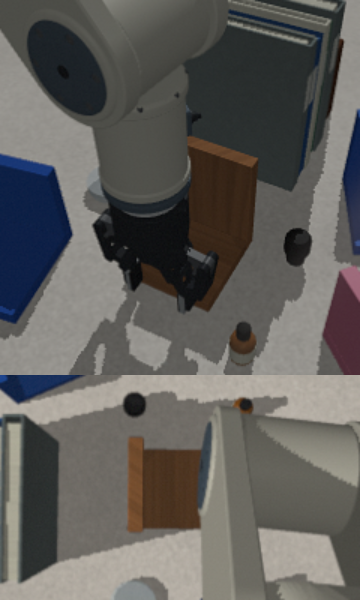

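The bookend is still upright and has squared up. In the top part, the panel top runs (129,438)-(129,530) on the outer edge and (143,437)-(143,530) on the inner. I'll check its lateral position and yaw.

```bash
python3 - <<'E'
from h import *; from rig import cams
t=cams.grab_frame("top")
T=lambda l,z: at(t,[(220+x/1.5,120+(y-375)/1.5) for x,y in l],z)
for P in (T([(129,438),(129,530)],140),T([(143,437),(143,530)],140)):
    d=P[0]-P[1]; print(P[:,:2].round(1).tolist(),P.mean(0).round(1),np.linalg.norm(d).round(1),np.degrees(np.arctan2(d[1],d[0])).round(1))
E
```

```text
[[613.9, 53.6], [507.5, 56.2]] [560.7  54.9 140. ] 106.4 -1.4
[[614.7, 37.3], [507.1, 40.1]] [560.9  38.7 140. ] 107.6 -1.5
```

The centre is about 17 mm toward +x, within tolerance. I'll push slightly diagonally to centre it.

```bash
python3 -m crank '[[0.005,-0.001,0,0,0,0,0.3],[0.01,-0.002,0,0,0,0,0.3],[0.015,-0.003,0,0,0,0,0.3],[0.02,-0.004,0,0,0,0,0.3],[0.025,-0.005,0,0,0,0,0.3]]'|egrep 'pos|rot|force'; python3 -m crank '[[0.005,-0.001,0,0,0,0,0.3],[0.01,-0.002,0,0,0,0,0.3],[0.015,-0.003,0,0,0,0,0.3],[0.02,-0.004,0,0,0,0,0.3],[0.025,-0.005,0,0,0,0,0.3]]'|egrep 'pos|rot|force'; python3 -m crank '[[0.005,-0.001,0,0,0,0,0.3],[0.01,-0.002,0,0,0,0,0.3],[0.015,-0.003,0,0,0,0,0.3],[0.02,-0.004,0,0,0,0,0.3],[0.025,-0.005,0,0,0,0,0.3]]'|egrep 'pos|rot|force'; python3 -m crank '[[0.004,0,0,0,0,0,0.3],[0.008,0,0,0,0,0,0.3],[0.012,0,0,0,0,0,0.3],[0.015,0,0,0,0,0,0.3],[0.017,0,0,0,0,0,0.3]]'|egrep 'pos|rot|force'; python3 - <<'E'
from rig import cams
import cv2,numpy as np
for n in("scene","top"): cv2.imwrite(f"pics/{n}6.png",cams.grab_frame(n)["image"][:,:,::-1])
E
```

```text
eef_pos: [549.7, -49.2, 23.3]
tcp_rot: [3.142, 0.0, 1.539]
contact_force: [1.0, -4.6, -0.3]
grasp_force: 1.9
eef_pos: [545.5, -24.1, 23.3]
tcp_rot: [-3.142, -0.0, 1.539]
contact_force: [1.6, -3.6, -0.2]
grasp_force: 1.9
eef_pos: [541.2, 1.0, 23.2]
tcp_rot: [-3.141, -0.0, 1.539]
contact_force: [-0.3, -3.3, -0.2]
grasp_force: 1.8
eef_pos: [541.9, 17.9, 23.3]
tcp_rot: [-3.142, 0.0, 1.539]
contact_force: [-0.0, -3.7, 0.3]
grasp_force: 2.1
```

Now the slow last stretch. I'll watch for the force to rise at contact with the cover.

```bash
python3 -m crank '[[0.001,0,0,0,0,0,0.3],[0.002,0,0,0,0,0,0.3],[0.003,0,0,0,0,0,0.3],[0.004,0,0,0,0,0,0.3],[0.005,0,0,0,0,0,0.3]]'|egrep 'pos|contact'; python3 -m crank '[[0.001,0,0,0,0,0,0.3],[0.002,0,0,0,0,0,0.3],[0.003,0,0,0,0,0,0.3]]'|egrep 'pos|contact'; python3 -m crank '[[0.001,0,0,0,0,0,0.3],[0.002,0,0,0,0,0,0.3]]'|egrep 'clock|pos|contact'
```

```text
eef_pos: [542.1, 22.6, 23.3]
contact_force: [0.2, -4.0, -0.3]
eef_pos: [542.2, 25.7, 23.3]
contact_force: [0.2, -3.9, -0.9]
clock: 13.7
eef_pos: [542.2, 27.7, 23.3]
contact_force: [-0.4, -3.8, 0.2]
```

```bash
python3 -m crank '[[0.001,0,0,0,0,0,0.3],[0.002,0,0,0,0,0,0.3]]'|egrep 'clock|pos|contact'; python3 -m crank '[[0.001,0,0,0,0,0,0.3],[0.001,0,0,0,0,0,0.3]]'|egrep 'clock|pos|contact';
```

```text
clock: 13.9
eef_pos: [542.2, 28.9, 23.3]
contact_force: [0.2, -16.9, 0.7]
clock: 14.1
eef_pos: [542.1, 29.0, 23.3]
contact_force: [-0.1, -17.2, 0.3]
```

Contact with the cover at 17 N, at TCP y = 29, which is where I predicted it. I'll back off slowly, lift clear and check.

```bash
python3 -m crank '[[0,0,0,0,0,0,0.3],[-0.002,0,0,0,0,0,0.3],[-0.005,0,0,0,0,0,0.3],[-0.012,0,0,0,0,0,0.3],[-0.03,0,0,0,0,0,0.3]]'|egrep 'pos|contact'; python3 -m crank '[[-0.03,0,0,0,0,0,0.3],[-0.07,0,-0.02,0,0,0,0.3],[-0.11,0,-0.05,0,0,0,0.3],[-0.15,0,-0.09,0,0,0,0.3],[-0.19,0,-0.13,0,0,0,0.3]]'|egrep 'pos|contact'; python3 -m crank '[[-0.05,0,0,0,0,0,0.3],[-0.1,0,0,0,0,0,0.3],[-0.1,0,0,0,0,0,0.3],[-0.1,0,0,0,0,0,0.3]]'|egrep 'clock|pos|contact'; python3 - <<'E'
from rig import cams
import cv2,numpy as np
a=cams.grab_frame("scene")["image"][50:260,220:420,::-1]; b=cams.grab_frame("top")["image"][130:290,220:420,::-1]
cv2.imwrite("pics/s7.png",np.hstack([cv2.resize(a,(400,420),interpolation=2),cv2.copyMakeBorder(cv2.resize(b,(400,320),interpolation=2),0,100,0,0,cv2.BORDER_CONSTANT)]))
E
```

```text
eef_pos: [541.6, 1.1, 23.3]
contact_force: [-0.1, 0.0, 0.5]
eef_pos: [535.1, -181.5, 145.2]
contact_force: [1.1, 0.4, -0.6]
clock: 15.5
eef_pos: [531.9, -281.0, 143.8]
contact_force: [-0.2, 0.7, -0.2]
```

View pics/s7.png

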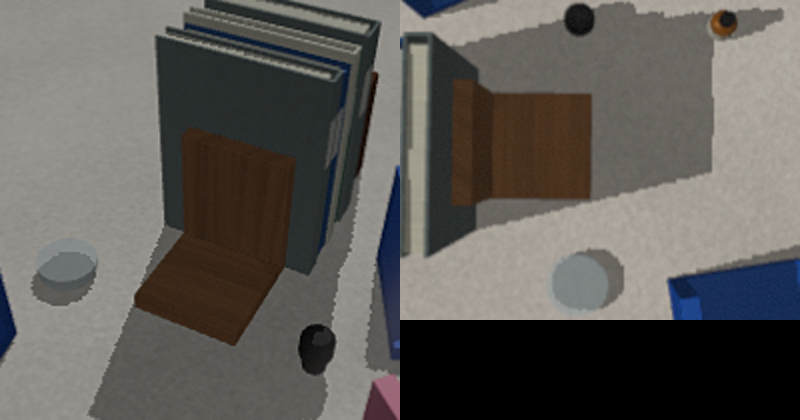

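The bookend stands flush against the cover and the bystanders are in place. In the top part the panel top runs (453,80)-(453,205) and the foot end (591,95)-(591,198). One numeric check before handing in.

```bash
python3 - <<'E'
from h import *; from rig import cams
t=cams.grab_frame("top")
T=lambda l,z: at(t,[(220+(x-400)/2,130+y/2) for x,y in l],z)
for P in (T([(453,80),(453,205)],140),T([(591,95),(591,198)],18)):
    d=P[0]-P[1]; print(P.mean(0).round(1),np.linalg.norm(d).round(1),np.degrees(np.arctan2(d[1],d[0])).round(1))
E
```

```text
[548.5 158.3 140. ] 108.3 -1.1
[544.2  39.4  18. ] 106.2 -1.5
```

The outer face is at y = 158.3 against the cover at about 159. The centre is about 3 mm off and the yaw matches within a degree, so I'm handing it in.

```bash
python3 -c "
from rig import sign_off
print(sign_off())"
```

```text
the job is handed in; nothing more can be done
None
```

I tipped the bookend upright without lifting it, pushed it flush against the manuals about 3 mm off centre, left the dish, eyepiece and dropper where they were, and handed the job in (the judge's result was not shown).

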